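# Lay out the bottles, box and timer on a bench station tray

## Robot

A 6-joint arm with a two-finger parallel gripper is mounted at the origin on a cart in front of the work surface, level with it; the furniture and walls round the work are solid. World frame = base frame: x ahead of the robot, y to its left, z up, the work surface at z = 0. Lengths are in m, angles in rad, forces in N, time in s.
With the tool pointing down it reaches from about 0.35 to 0.85 m from the base axis. Payload 8.1 kg.
Tool frame: the origin (TCP) lies midway between the tips of the shut fingers; the grasp point (between the pads) lies 19 mm behind it; z points along the fingers, y is the line along which they close (so a half turn about z gives the same grasp; the last joint's range is limited). The gripper opens to 93 mm and grips with 3 to 60 N. Pads are 15 mm wide; open, the fingers measure 128 mm over their backs; the gripper's body (75 mm by 188 mm) begins 65 mm behind the grasp point.
Start: joints at [-1.296, 0.13, 1.488, -0, 1.523, -0.085], TCP at [0.211, -0.562, 0.219] pointing down, gripper open.
Joint ranges: [-2.96, 2.96], [-0.89, 2.26], [0.02, 2.5], [-1.34, 4.48], [0, 2.73], [-2.66, 2.66]. Speed limits (rad/s): [2.39, 2.39, 2.79, 3.14, 3.14, 3.14].

## Interface

Orientations are given as a rotation vector (axis times angle).
In Python, from plant import read_state, read_camera, get_calibration, close_job gives the robot as it stands.
- The arm moves only by the shell command python3 -m crank 'ROWS' [FORCE]. ROWS is JSON, a list that holds one entry, the list of rows, each a list of 7 numbers: the gripper's target within -1 to 1 (fully open at 1, half-way at 0, shut at -1), then the shift along the tool's x, y, z as a fraction of full scale, then the turn, a rotation vector about the tool's x, y, z as a fraction of full scale. In form: [[[grip, x, y, z, rx, ry, rz], ...]]. A call has exactly 5 rows; each row is the pose to reach, as a shift and turn from the pose commanded when the call began, along the tool's axes at that moment; what a row does not reach only later rows make up. Full scale, the value 1, is 0.5 m for a shift and 90 degrees for a turn. A row lasts 1/8 s, in which the tool goes at most 62.5 mm and 10.7 degrees, less where a joint would pass 70% of its speed; a pose out of reach is approached as far as the arm can. A call with a number of a shift or a turn outside -1 to 1 is refused whole. A call with a gripper value outside its range is refused whole. The fingers move at their own pace and stop on an object; FORCE is the grip in N (left out, the last holds). Time passes only in rows, so rows that repeat a pose let the fingers close, or fill a call up. It gives the time, the measured TCP pose, the force, the opening and the grip force at its end, in the units of the state.
- read_state(): the state, without advancing time (a new reading comes with each control period).
- read_camera(name): name is "scene" or "top"; returns the picture (480x640x3 uint8, red, green, blue); there is no depth.
- get_calibration(name): a dict with "fx", "fy", "cx", "cy" (pixels), "dist_coeffs" ([k1, k2, p1, p2, k3] as OpenCV has them; the pictures are not rectified), "eye" and "orientation" of the camera in the world. Camera axes: x right, y down, z forward; pixel columns grow to the right and rows downward; lengths in m; the calibration is good to about 2 mm. A picture is of the moment at which its call begins. get_calibration takes no time and is no camera call.
- close_job(): hands the job in; it is judged then, once.
The state is a dict: "t": time; "q": joint angles; "dq": joint speeds; "joint_torque": joint torques, N m; "tool_pos": TCP position; "orientation": TCP orientation; "force": force on the tool from outside, world axes, zero at the start; "wrist_torque": the same for the moment, N m; "opening": finger opening in m; "gripper_force": force on a finger pad.
Only numpy, scipy, OpenCV 4.12 (cv2) and the standard library are available. Lean on these libraries where they do the work, as an engineer would, in place of code of your own. Each camera call takes 0.05 s, during which the arm holds its last target. There are 200 camera calls.

## Task

Lay out the station on the white tray, leaving the brown bottle and the blue-capped glass bottle in its front row where they stand, and the tape roll and agar dish alone: stand the squat white jar in the recess between those two bottles, the slim white bottle in the round recess directly behind the brown bottle, and lay the flat box in the oblong recess behind the jar. Then stand the timer that is beside the tray upright on top of the box, in the middle and lengthwise along it. The two round containers and the box must sit flat on the floors of their recesses; the round recess behind the glass bottle stays empty.

Things in the scene. Friction and masses are not known exactly. Their poses are not given: they have to be found in the camera images.
- tray: White tray, fixed, 200 (x) x 310 (y) x 9 mm, grey end grips to y = +-164; turned up to 0.2 rad. Origin: centre of underside; x to its rear (away from robot), y left. Recesses 5 mm deep, floors at z = 4. Front row x = -47.5: three round, 70 across, y = 100, 0, -100. Rear row x = 47.5: round 70 at y = 100 and -100; oblong at y = 0, 68 (x) by 108 (y). All mm.
- brown_bottle: Tall brown glass bottle with a red cap, 48 mm across, 130 mm high; stands from the start in one end recess (left or right) of the tray's front row and stays there. Loose. Origin at the centre of its underside, z up along its axis. 
- glass_bottle: Shorter, wider glass bottle, pinkish, with a blue cap, 56 mm across, 103 mm high; stands from the start in the other end recess of the tray's front row and stays there. Loose. Origin at the centre of its underside, z up along its axis. 
- squat_jar: Squat white jar with a white cap, the lowest round container standing on the worktop: body 52 mm across up to 56 mm height, cap 40 mm across up to 78 mm. Loose. Origin at the centre of its underside, z up along its axis. 
- slim_bottle: Tall slim white plastic bottle with rounded shoulders and a narrow white cap: body 54 mm across (straight up to about 85 mm, shoulders to 96 mm), cap 30 mm across up to 125 mm. Loose. Origin at the centre of its underside, z up along its axis. 
- flat_box: Flat closed pale blue-grey box, 50 (its x) x 90 (its y) x 42 mm high, solid, with a flat top. Loose. Origin at the centre of its underside, z up.
- timer: Small off-white countdown timer with a display on its front face: about 36 mm deep (its x, from -17 to +19 mm), 72 mm wide (its y), 62 mm high. It stands upright on the open worktop left or right of the tray (the other timer, at the back by the crumpled heap and red box, is not meant). Its display faces -x. Loose. Origin at its underside, z up.
- tape: Roll of masking tape lying flat, 105 mm across, 24 mm high; not part of the job. Origin at the centre of its underside.
- dish: Round agar dish, 91 mm across, 15 mm high, lying alone on the worktop; not part of the job. Origin at the centre of its underside.
Not all that is in view belongs to the job. What is shaped like the squat_jar but green is not meant.

How it is judged:
At the end, for the whole second after the job is handed in: Jar, slim bottle and box flat (0.1 rad) on their recess floors within 14 mm of centre; slim bottle behind the brown one; timer upright on the box, within 14 mm of its middle and 0.3 rad of lengthwise; brown and glass bottles still flat in place; all released, at rest (z of brown_bottle in the frame of tray between 0.001 and 0.007 m and angle between each of brown_bottle, glass_bottle, squat_jar, slim_bottle, flat_box, timer's own z axis and vertical below 0.1 rad and z of glass_bottle in the frame of tray between 0.001 and 0.007 m and z of squat_jar in the frame of tray between 0.001 and 0.007 m and z of slim_bottle in the frame of tray between 0.001 and 0.007 m and z of flat_box in the frame of tray between 0.001 and 0.007 m and linear speed of each of squat_jar, slim_bottle, flat_box, timer below 0.02 m/s and x of squat_jar in the frame of tray between -0.0615 and -0.0335 m and y of squat_jar in the frame of tray between -0.014 and 0.014 m and x of flat_box in the frame of tray between 0.0335 and 0.0615 m and y of flat_box in the frame of tray between -0.014 and 0.014 m and angle between the y axis of flat_box and the y axis of tray, either way round below 0.3 rad and ((x of brown_bottle in the frame of tray between -0.0615 and -0.0335 m and y of brown_bottle in the frame of tray between 0.086 and 0.114 m and x of glass_bottle in the frame of tray between -0.0615 and -0.0335 m and y of glass_bottle in the frame of tray between -0.114 and -0.086 m and x of slim_bottle in the frame of tray between 0.0335 and 0.0615 m and y of slim_bottle in the frame of tray between 0.086 and 0.114 m) or (x of brown_bottle in the frame of tray between -0.0615 and -0.0335 m and y of brown_bottle in the frame of tray between -0.114 and -0.086 m and x of glass_bottle in the frame of tray between -0.0615 and -0.0335 m and y of glass_bottle in the frame of tray between 0.086 and 0.114 m and x of slim_bottle in the frame of tray between 0.0335 and 0.0615 m and y of slim_bottle in the frame of tray between -0.114 and -0.086 m)) and x of timer in the frame of flat_box between -0.014 and 0.014 m and y of timer in the frame of flat_box between -0.015 and 0.015 m and z of timer in the frame of flat_box between 0.037 and 0.047 m and angle between the y axis of timer and the y axis of flat_box, either way round below 0.3 rad); the robot touches nothing.
It fails at once if the brown bottle is pushed away or knocked over (distance of brown_bottle from where it was at the start of the episode above 0.03 m or angle between brown_bottle's own z axis and vertical above 0.5 rad).
It fails at once if the glass bottle is pushed away or knocked over (distance of glass_bottle from where it was at the start of the episode above 0.03 m or angle between glass_bottle's own z axis and vertical above 0.5 rad).
It fails at once if the tape roll is pushed away or knocked over (distance of tape from where it was at the start of the episode above 0.03 m or angle between tape's own z axis and vertical above 0.5 rad).
It fails at once if the agar dish is pushed away or knocked over (distance of dish from where it was at the start of the episode above 0.03 m or angle between dish's own z axis and vertical above 0.5 rad).
It also fails if it takes over 109 s, if anything falls off the work surface, if the arm or the gripper's body presses on something with over 40 N, if the wrist force passes 120 N, or if a joint passes its speed limit or range.

## Working session

There is one attempt and no reset: what is moved stays moved. The work goes in short steps, Python scripts to look and compute and a shell command to move; the robot and the scene stay as the last step left them, time stands still between calls to the robot, and variables do not carry over. Pictures are saved under pics/ and viewed, at most 14 in all, crops included, and the job is handed in when it is done.

```bash
ls; mkdir -p pics; python3 - <<'E'
from plant import *
import cv2
for n in("scene","top"):
    cv2.imwrite(f"pics/{n}0.png",read_camera(n)[:,:,::-1]); print(n,get_calibration(n))
print(read_state())
E
```

```text
pics
scene {'fx': 597.1489946449965, 'fy': 597.1489946449965, 'cx': 319.8800973358167, 'cy': 223.29540881640796, 'dist_coeffs': array([-0.01443229,  0.        ,  0.        ,  0.        ,  0.        ]), 'eye': array([-0.23595428,  0.61477283,  1.25970245]), 'orientation': array([-1.10544455,  2.47663597, -0.88116742])}
top {'fx': 581.337594867805, 'fy': 581.337594867805, 'cx': 319.89254541722414, 'cy': 244.9586704490102, 'dist_coeffs': array([-0.05251145,  0.        ,  0.        ,  0.        ,  0.        ]), 'eye': array([ 0.24867753, -0.05897381,  1.6730433 ]), 'orientation': array([-2.10887898,  2.14200897, -0.16088036])}
{'t': 0.1, 'q': array([-1.29640380e+00,  1.31054823e-01,  1.48918678e+00, -1.12332301e-05,
        1.52302076e+00, -8.54014752e-02]), 'dq': array([ 7.23612735e-05, -2.64553132e-03, -1.25559402e-03,  1.10946815e-03,
        1.63793506e-03, -1.88189816e-03]), 'joint_torque': array([ 2.49483965e-04, -5.61342072e+01, -4.93096018e+01,  7.70708872e-02,
        2.92391010e-02, -4.20121000e-05]), 'tool_pos': array([ 0.21112162, -0.56106632,  0.21770177]), 'orientation': array([-3.08925947e+00, -5.61823244e-01,  2.64877148e-04]), 'force': array([-0.5296292 ,  0.08660676, -0.61069098]), 'wrist_torque': array([-0.00818701, -0.02636761,  0.06140488]), 'gripper_force': 0.0, 'opening': 0.09326956663152094}
```

View pics/scene0.png

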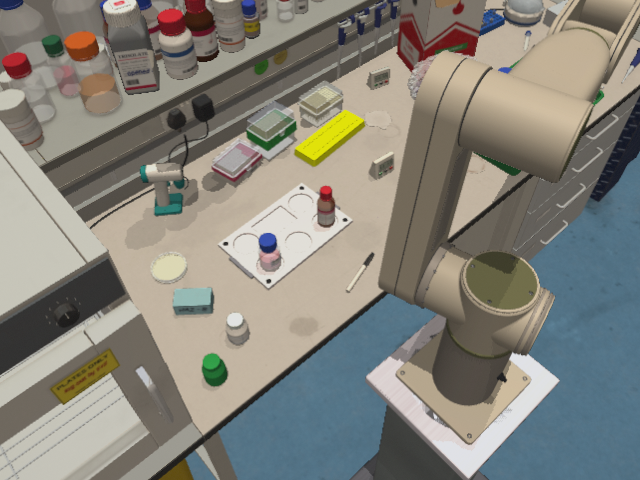

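View pics/top0.png

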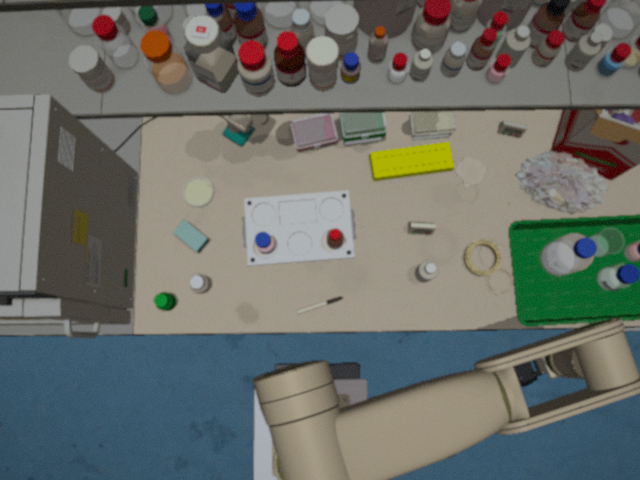

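Top view: candidates for the jar are white (199,284) and green (165,301); the white one fits. For the slim bottle they are (427,271), standing alone on the worktop, and the white ones in the green tray (555,260) and (612,280). The first looks right. For the timer they are (422,228), beside the tray, and (512,129), at the back by the heap; it is the first. The box is at (192,235). The brown bottle is at right (335,238) and the glass one at left (263,242).

```bash
cat > h.py <<'E'
import numpy as np,cv2
from plant import *
from scipy.spatial.transform import Rotation as R
def ray(n,p):
    c=get_calibration(n);K=np.array([[c['fx'],0,c['cx']],[0,c['fy'],c['cy']],[0,0,1]])
    u=cv2.undistortPoints(np.array(p,float).reshape(-1,1,2),K,c['dist_coeffs'])[:,0]
    d=np.c_[u,np.ones(len(u))]@R.from_rotvec(c['orientation']).as_matrix().T
    return np.array(c['eye']),d
def plane(n,p,z):
    e,d=ray(n,p); return e+d*((z-e[2])/d[:,2])[:,None]
def proj(n,P):
    c=get_calibration(n);K=np.array([[c['fx'],0,c['cx']],[0,c['fy'],c['cy']],[0,0,1]])
    Rm=R.from_rotvec(c['orientation']).as_matrix(); 
    Q=(np.array(P,float).reshape(-1,3)-c['eye'])@Rm
    return cv2.projectPoints(Q,np.zeros(3),np.zeros(3),K,np.array(c['dist_coeffs']))[0][:,0]
E
python3 - <<'E'
from h import *
im=cv2.imread('pics/top0.png')
r=cv2.resize
a=r(im[180:315,150:360],None,fx=3.8,fy=3.8,interpolation=cv2.INTER_CUBIC)
cv2.imwrite('pics/c1.png',a[:600,:800])
b=r(im[200:300,390:490],None,fx=4,fy=4,interpolation=cv2.INTER_CUBIC)
s=cv2.imread('pics/scene0.png')[130:230,340:440]
b2=r(s,None,fx=4,fy=4,interpolation=cv2.INTER_CUBIC)
cv2.imwrite('pics/c2.png',np.hstack([b,b2]))
for n,p,z in[('jar',(199,281),.078),('slim',(429,267),.125),('timer',(422,227),.062),('box',(192,235),.042),('brown',(335,236),.13),('glass',(263,240),.103),('tape',(482,258),.02),('dish',(198,193),.015)]:
    print(n,plane('top',[p],z).round(3))
tr=[(251,200),(346,196),(350,254),(250,259)]
print(plane('top',tr,.009).round(3))
E
```

```text
jar [[0.425 0.304 0.078]]
slim [[ 0.447 -0.325  0.125]]
timer [[ 0.569 -0.322  0.062]]
box [[0.562 0.335 0.042]]
brown [[ 0.535 -0.075  0.13 ]]
glass [[0.532 0.123 0.103]]
tape [[ 0.484 -0.497  0.02 ]]
dish [[0.693 0.326 0.015]]
[[ 0.67   0.17   0.009]
 [ 0.677 -0.111  0.009]
 [ 0.504 -0.119  0.009]
 [ 0.494  0.171  0.009]]
```

View pics/c1.png

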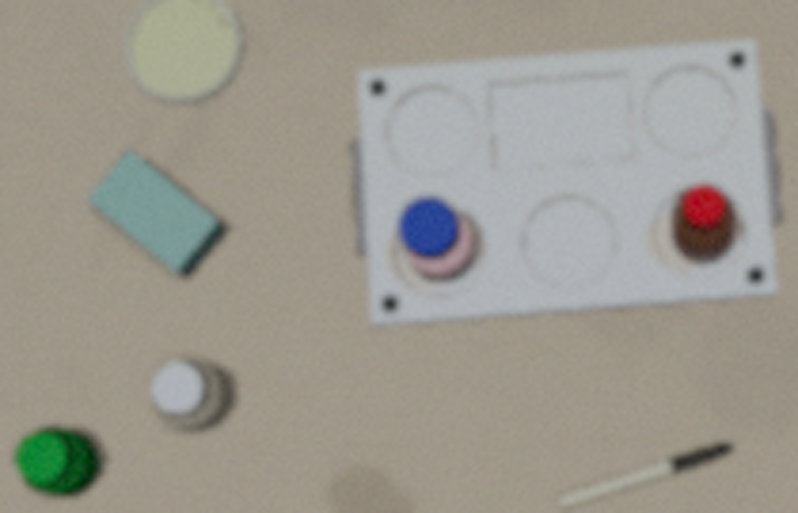

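View pics/c2.png

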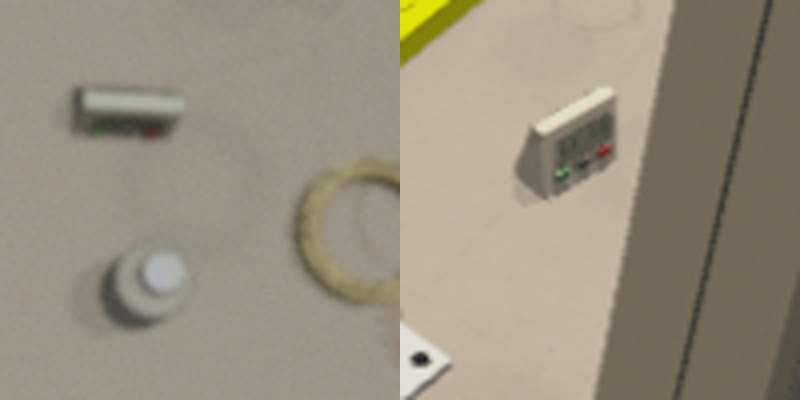

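The crops confirm it: white squat jar (cap c1 (178,388)), teal box, glass bottle left and brown right in the front row; white narrow-capped slim bottle and wedge-shaped timer right of the tray. Now I'll measure with masks.

```bash
python3 - <<'E'
from h import *
im=cv2.imread('pics/top0.png'); hsv=cv2.cvtColor(im,cv2.COLOR_BGR2HSV); V=hsv[...,2]; S=hsv[...,1]
def blob(m,x0,y0,x1,y1):
    k=np.zeros(m.shape,np.uint8);k[y0:y1,x0:x1]=m[y0:y1,x0:x1]
    n,l,s,c=cv2.connectedComponentsWithStats(k); i=1+np.argmax(s[1:,4]); return c[i],s[i],(l==i).astype(np.uint8)
H=[blob((V<100),x-5,y-5,x+6,y+6)[0] for x,y in[(249,203),(344,196),(349,252),(253,260)]]
P=plane('top',H,.009)[:,:2]; print('holes',np.round(P,4)); c=P.mean(0)
v=(P[0]-P[1]+P[3]-P[2]); yaw=np.arctan2(-v[0],v[1]); print('tray',c.round(4),'yaw',yaw.round(3))
Rt=np.array([[np.cos(yaw),-np.sin(yaw)],[np.sin(yaw),np.cos(yaw)]])
for n,q in[('jarT',(-.0475,0)),('slimT',(.0475,-.1)),('boxT',(.0475,0)),('brown',(-.0475,-.1)),('glass',(-.0475,.1))]: print(n,(c+Rt@q).round(4))
# caps
for n,m,b,z in[('jar',V>185,(185,270,212,297),.078),('slim',V>190,(415,258,442,290),.125),('brown',(S>150)&(hsv[...,0]%175<8)&(V>140),(320,225,350,250),.13),('glass',(S>150)&(abs(hsv[...,0].astype(int)-115)<15),(250,228,280,255),.103)]:
    q,s,_=blob(m,*b); print(n,q.round(1),s,plane('top',[q],z).round(4))
q,s,m=blob((hsv[...,0]>75)&(hsv[...,0]<105)&(S>50)&(V>125),165,210,215,260)
r=cv2.minAreaRect(np.argwhere(m)[:,::-1].astype(np.float32)); print('box px',q,s,r)
B=plane('top',cv2.boxPoints(r),.042)[:,:2];print(B.round(4),B.mean(0).round(4),[np.linalg.norm(B[i]-B[i-1]).round(3) for i in range(4)])
q,s,m=blob(V>185,400,215,440,240); print('timer top',q,s); cnt=np.argwhere(m)[:,::-1].astype(np.float32); r=cv2.minAreaRect(cnt)
T=plane('top',cv2.boxPoints(r),.062)[:,:2]; print(T.round(4),T.mean(0).round(4)); print('front base',plane('top',[(422,233.5)],0).round(4))
print('green',plane('top',[(162,300)],.078).round(3))
print(V[215:240,422],V[215:240,415])
E
```

```text
holes [[ 0.6626  0.1755]
 [ 0.6794 -0.1038]
 [ 0.5098 -0.1145]
 [ 0.4925  0.1656]]
tray [0.5861 0.0307] yaw 0.061
jarT [0.5387 0.0278]
slimT [ 0.6396 -0.0662]
boxT [0.6335 0.0336]
brown [ 0.5447 -0.072 ]
glass [0.5326 0.1276]
jar [195.5 279. ] [195 279   2   1   2] [[0.4303 0.3134 0.078 ]]Traceback (most recent call last):
  File "<stdin>", line 13, in <module>
  File "<stdin>", line 5, in blob
    return _wrapfunc(a, 'argmax', axis=axis, out=out, **kwds)
    return bound(*args, **kwds)
ValueError: attempt to get argmax of an empty sequence
```

```bash
python3 - <<'E'
from h import *
im=cv2.imread('pics/top0.png'); hsv=cv2.cvtColor(im,cv2.COLOR_BGR2HSV).astype(int); V=cv2.GaussianBlur(im,(3,3),0).max(2).astype(int); S=hsv[...,1]; B=im[...,0].astype(int)-im[...,2]
def blob(m,x0,y0,x1,y1):
    k=np.zeros(m.shape,np.uint8);k[y0:y1,x0:x1]=m[y0:y1,x0:x1]
    n,l,s,c=cv2.connectedComponentsWithStats(k); i=1+np.argmax(s[1:,4]); return c[i],s[i],(l==i).astype(np.uint8)
for n,m,b,z in[('jar',B>0,(185,270,215,300),.078),('slim',B>8,(415,258,442,290),.125),('brown',(S>150)&(hsv[...,0]%175<8)&(V>140),(320,225,350,250),.13),('glass',(S>150)&(abs(hsv[...,0]-115)<15),(250,228,280,255),.103)]:
    try: q,s,_=blob(m,*b); print(n,q.round(1),s,plane('top',[q],z).round(4))
    except Exception as e: print(n,e)
print('bycrop jar',plane('top',[(196.8,282)],.078).round(4),'slim',plane('top',[(430.7,268)],.125).round(4))
q,s,m=blob((hsv[...,0]>75)&(hsv[...,0]<105)&(S>50)&(V>125),165,210,215,260)
r=cv2.minAreaRect(np.argwhere(m)[:,::-1].astype(np.float32)); print('box px',q,s,r)
P=plane('top',cv2.boxPoints(r),.042)[:,:2];print(P.round(4),P.mean(0).round(4),[np.linalg.norm(P[i]-P[i-1]).round(3) for i in range(4)])
q,s,m=blob(V>0.85*V[218:235,410:437].max(),405,215,440,240); print('timer top',q,s); cnt=np.argwhere(m)[:,::-1].astype(np.float32); r=cv2.minAreaRect(cnt)
T=plane('top',cv2.boxPoints(r),.062)[:,:2]; print(T.round(4),T.mean(0).round(4)); print('front base',plane('top',[(422,233.5)],0).round(4))
print('green',plane('top',[(162,300)],.078).round(3))
print(V[218:240,422],V[218:240,415])
E
```

```text
jar [196.5 281.8] [190 276  14  13 136] [[0.4224 0.3104 0.078 ]]
slim [428. 270.] [428 270   1   1   1] [[ 0.4392 -0.3223  0.125 ]]
brown [334.6 233.5] [330 230  10   8  67] [[ 0.5421 -0.0739  0.13  ]]
glass [262.5 239.5] [256 233  14  14 146] [[0.5338 0.1244 0.103 ]]
bycrop jar [[0.4219 0.3096 0.078 ]] slim [[ 0.4444 -0.3298  0.125 ]]
box px [189.43312102 235.14649682] [175 222  31  28 314] ((190.02459716796875, 235.27047729492188), (28.296154022216797, 14.980316162109375), 39.80556869506836)
[[0.5714 0.3863]
 [0.6048 0.3592]
 [0.5505 0.2949]
 [0.5175 0.3219]] [0.5611 0.3406] [np.float64(0.084), np.float64(0.043), np.float64(0.084), np.float64(0.043)]
timer top [423.80819367 225.66108007] [405 215  35  25 537]
[[ 0.6048 -0.275 ]
 [ 0.6031 -0.3713]
 [ 0.5341 -0.3679]
 [ 0.5358 -0.2723]] [ 0.5695 -0.3216]
front base [[ 0.5623 -0.3309  0.    ]]
green [[0.373 0.406 0.078]]
[156 155 151 142 137 149 167 173 164 141 109  81  66  66  73  90 116 138
 148 151 152 152] [156 155 149 142 143 155 170 171 156 132 103  80  67  68  80  98 122 143
 153 156 156 156]
```

```bash
cat >> h.py <<'E'
def plan(*W):
    "W: (x,y,tcp z,psi) waypoints, one call each; prints tool-axis fractions x y z rx ry rz"
    s=read_state(); p=s['tool_pos']; M=R.from_rotvec(s['orientation'])
    print('t',round(s['t'],2),'at',p.round(4),'open',round(s['opening'],4))
    for w in W:
        N=R.from_euler('z',w[3])*R.from_rotvec([np.pi,0,0]); d=M.inv().apply(np.array(w[:3])-p)/.5; r=(M.inv()*N).as_rotvec()/(np.pi/2)
        print(w,d.round(3),r.round(3)); p=np.array(w[:3]); M=N
E
python3 - <<'E'
from h import *
print(proj('top',[[.576,-.325,0]]),plane('top',[(423.1,225.2)],.062))
plan((.35,-.42,.22,.2),(.444,-.330,.2,.061),(.444,-.33,.051,.061))
E
```

```text
[[419.7943393  228.93657437]] [[ 0.5744545  -0.32493913  0.062     ]]
t 0.1 at [ 0.2111 -0.5611  0.2177] open 0.0933
(0.35, -0.42, 0.22, 0.2) [ 0.359 -0.166 -0.004] [-0.001  0.     0.102]
(0.444, -0.33, 0.2, 0.061) [ 0.22  -0.139  0.04 ] [ 0.    -0.     0.088]
(0.444, -0.33, 0.051, 0.061) [ 0.    -0.     0.298] [0. 0. 0.]
```

```bash
python3 -m crank '[[[1,0.06,-0.03,0,0,0,0.02],[1,0.15,-0.07,0,0,0,0.04],[1,0.24,-0.11,0,0,0,0.07],[1,0.32,-0.15,0,0,0,0.09],[1,0.36,-0.166,-0.004,0,0,0.102]]]' 20
python3 -m crank '[[[1,0.06,-0.04,0.01,0,0,0.02],[1,0.12,-0.08,0.02,0,0,0.05],[1,0.18,-0.115,0.03,0,0,0.07],[1,0.22,-0.139,0.04,0,0,0.088],[1,0.22,-0.139,0.04,0,0,0.088]]]'
python3 - <<'E'
from h import *
cv2.imwrite('pics/s1.png',cv2.resize(np.hstack([read_camera('scene')[60:360,340:640],read_camera('top')[120:420,330:630]]),(800,400))[:,:,::-1])
plan((.444,-.33,.051,.061))
E
```

```text
t: 0.72
tool_pos: [0.3517, -0.4184, 0.2201]
orientation: [-3.125, -0.314, 0.0]
force: [-1.2, -0.6, -0.2]
opening: 0.0929
gripper_force: 0.0
t: 1.35
tool_pos: [0.445, -0.3291, 0.1996]
orientation: [-3.139, -0.1, 0.002]
force: [-0.2, 0.1, -0.4]
opening: 0.093
gripper_force: 0.0
t 1.45 at [ 0.4442 -0.3307  0.2003] open 0.0932
(0.444, -0.33, 0.051, 0.061) [-0.    -0.001  0.299] [-0.     0.001  0.001]
```

View pics/s1.png

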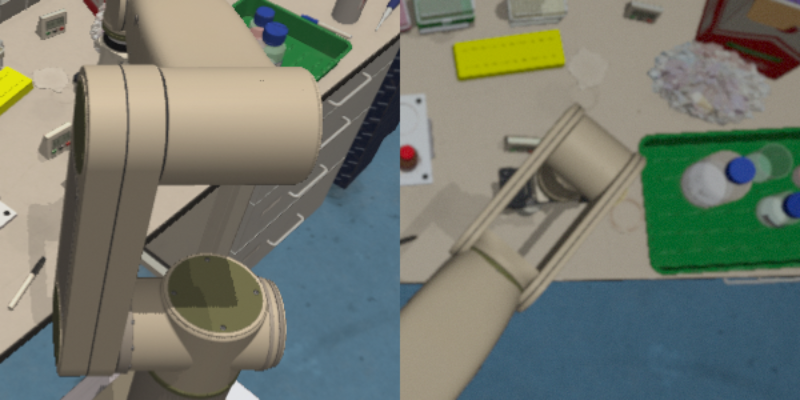

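The arm hides the bottle in both views, so I'll rely on the earlier estimate, which has wide margins, and descend.

```bash
python3 -m crank '[[[1,0,0,0.06,0,0,0],[1,0,0,0.13,0,0,0],[1,0,0,0.2,0,0,0],[1,0,0,0.26,0,0,0],[1,0,0,0.298,0,0,0]]]'
python3 -m crank '[[[0,0,0,0,0,0,0],[-1,0,0,0,0,0,0],[-1,0,0,0,0,0,0],[-1,0,0,0,0,0,0],[-1,0,0,0,0,0,0]]]' 20
python3 -m crank '[[[-1,0,0,0,0,0,0],[-1,0,0,-0.01,0,0,0],[-1,0,0,-0.05,0,0,0],[-1,0,0,-0.1,0,0,0],[-1,0,0,-0.15,0,0,0]]]'
python3 - <<'E'
from h import *
plan((.444,-.33,.22,.061),(.57,-.2,.22,.061),(.6396,-.0662,.22,.061),(.6396,-.0662,.08,.061),(.6396,-.0662,.056,.061))
E
```

```text
t: 2.08
tool_pos: [0.4432, -0.3309, 0.0501]
orientation: [-3.139, -0.095, 0.002]
force: [0.2, -0.2, 0.1]
opening: 0.093
gripper_force: 0.0
t: 2.7
tool_pos: [0.445, -0.3309, 0.0525]
orientation: [3.139, 0.097, 0.002]
force: [-0.1, -0.0, 4.0]
opening: 0.0535
gripper_force: 20.0
t: 3.32
tool_pos: [0.4446, -0.3306, 0.1285]
orientation: [3.14, 0.096, 0.001]
force: [0.5, -0.4, -0.2]
opening: 0.0536
gripper_force: 20.0
t 3.33 at [ 0.4446 -0.3306  0.1285] open 0.0536
(0.444, -0.33, 0.22, 0.061) [-0.001 -0.001 -0.183] [ 0. -0.  0.]
(0.57, -0.2, 0.22, 0.061) [ 0.267 -0.244 -0.   ] [0. 0. 0.]
(0.6396, -0.0662, 0.22, 0.061) [ 0.155 -0.259 -0.   ] [0. 0. 0.]
(0.6396, -0.0662, 0.08, 0.061) [ 0.   -0.    0.28] [0. 0. 0.]
(0.6396, -0.0662, 0.056, 0.061) [ 0.    -0.     0.048] [0. 0. 0.]
```

```bash
python3 -m crank '[[[-1,0,0,-0.05,0,0,0],[-1,0,0,-0.12,0,0,0],[-1,0.03,-0.02,-0.183,0,0,0],[-1,0.09,-0.08,-0.183,0,0,0],[-1,0.15,-0.14,-0.183,0,0,0]]]'
python3 -m crank '[[[-1,0.06,-0.06,0,0,0,0],[-1,0.12,-0.14,0,0,0,0],[-1,0.18,-0.22,0,0,0,0],[-1,0.24,-0.3,0,0,0,0],[-1,0.271,-0.363,0,0,0,0]]]'
python3 -m crank '[[[-1,0,0,0,0,0,0],[-1,0,0,0,0,0,0],[-1,0,0,0.05,0,0,0],[-1,0,0,0.1,0,0,0],[-1,0,0,0.1,0,0,0]]]'
python3 - <<'E'
from h import *
im=np.hstack([cv2.resize(read_camera('scene')[150:300,200:400],(800,600))]);cv2.imwrite('pics/s2.png',im[:,:,::-1])
plan((.6396,-.0662,.08,.061),(.6396,-.0662,.057,.061))
E
```

```text
t: 3.95
tool_pos: [0.516, -0.2558, 0.2203]
orientation: [3.139, 0.095, 0.003]
force: [1.6, -0.0, -0.9]
opening: 0.0536
gripper_force: 20.0
t: 4.58
tool_pos: [0.6402, -0.0646, 0.2193]
orientation: [-3.14, -0.098, -0.001]
force: [-0.6, 0.4, -1.2]
opening: 0.0534
gripper_force: 20.0
t: 5.2
tool_pos: [0.6371, -0.0677, 0.1659]
orientation: [-3.139, -0.094, 0.007]
force: [-0.5, -0.6, -1.7]
opening: 0.0541
gripper_force: 20.0
t 5.25 at [ 0.6382 -0.0677  0.1678] open 0.0538
(0.6396, -0.0662, 0.08, 0.061) [ 0.003 -0.003  0.176] [-0.     0.001 -0.001]
(0.6396, -0.0662, 0.057, 0.061) [ 0.    -0.     0.046] [0. 0. 0.]
```

View pics/s2.png

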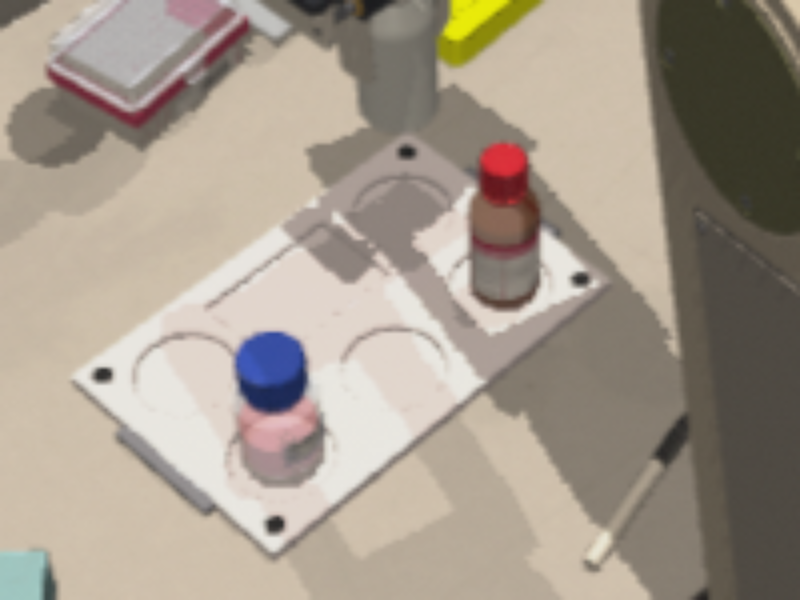

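Scene view: the held bottle is upright with its base around crop (398,130), above and in line with the rear-right recess at (403,210). A quick numeric check follows before lowering.

```bash
python3 - <<'E'
from h import *
a=np.linspace(0,6.28,60);c=np.c_[.6385+.027*np.cos(a),-.067+.027*np.sin(a),0*a+.1165]
p=(proj('scene',c)-[200,150])*4; print('pred base x range',p[:,0].min(),p[:,0].max(),'ymax',p[:,1].max())
c=np.c_[.6396+.035*np.cos(a),-.0662+.035*np.sin(a),0*a+.009]
p=(proj('scene',c)-[200,150])*4; print('recess',p.min(0),p.max(0))
E
```

```text
pred base x range 355.6581213072659 436.86574387964856 ymax 133.87587972061897
recess [350.58253686 174.18560085] [450.61111335 249.21208502]
```

```bash
python3 -m crank '[[[-1,0,0,0.04,0,0,0],[-1,0,0,0.1,0,0,0],[-1,0,0,0.15,0,0,0],[-1,0,0,0.18,0,0,0],[-1,0,0,0.18,0,0,0]]]'
python3 -m crank '[[[-1,0,0,0.015,0,0,0],[-1,0,0,0.03,0,0,0],[-1,0,0,0.042,0,0,0],[-1,0,0,0.047,0,0,0],[-1,0,0,0.047,0,0,0]]]'
python3 -c "
from h import *
plan((.6396,-.0662,.0545,.061))"
```

```text
t: 5.88
tool_pos: [0.6384, -0.0666, 0.0768]
orientation: [-3.14, -0.096, 0.003]
force: [0.3, 0.7, -1.1]
opening: 0.0537
gripper_force: 20.0
t: 6.5
tool_pos: [0.6396, -0.0665, 0.0563]
orientation: [3.14, 0.097, 0.001]
force: [-6.0, 1.8, 9.9]
opening: 0.054
gripper_force: 20.0
t 6.5 at [ 0.6396 -0.0665  0.0563] open 0.054
(0.6396, -0.0662, 0.0545, 0.061) [-0.    -0.001  0.004] [ 0. -0.  0.]
```

```bash
python3 -m crank '[[[0.5,0,0,0,0,0,0],[0.5,0,0,0,0,0,0],[0.5,0,0,0,0,0,0],[0.6,0,0,-0.05,0,0,0],[0.6,0,0,-0.12,0,0,0]]]'
python3 -m crank '[[[0.6,0,0,-0.08,0,0,0],[0.6,0,0,-0.16,0,0,0],[0.6,0,0,-0.24,0,0,0],[1,0,0,-0.24,0,0,0],[1,0,0,-0.24,0,0,0]]]'
python3 -c "
from h import *
plan((.52,.1,.22,.8),(.422,.310,.2,1.632),(.422,.310,.2,1.632),(.422,.31,.022,1.632))"
```

```text
t: 7.12
tool_pos: [0.638, -0.0665, 0.1135]
orientation: [-3.139, -0.096, 0.005]
force: [0.4, 0.0, 0.3]
opening: 0.0742
gripper_force: 0.0
t: 7.75
tool_pos: [0.639, -0.0666, 0.2339]
orientation: [-3.14, -0.096, 0.001]
force: [-0.3, 0.0, -0.9]
opening: 0.0894
gripper_force: 0.0
t 7.75 at [ 0.639  -0.0666  0.2339] open 0.0894
(0.52, 0.1, 0.22, 0.8) [-0.217 -0.347  0.028] [-0.    0.   -0.47]
(0.422, 0.31, 0.2, 1.632) [ 0.165 -0.433  0.04 ] [ 0.    0.   -0.53]
(0.422, 0.31, 0.2, 1.632) [0. 0. 0.] [0. 0. 0.]
(0.422, 0.31, 0.022, 1.632) [ 0.    -0.     0.356] [0. 0. 0.]
```

```bash
python3 -m crank '[[[1,-0.04,-0.06,0,0,0,-0.09],[1,-0.08,-0.13,0,0,0,-0.19],[1,-0.13,-0.21,0.01,0,0,-0.28],[1,-0.17,-0.28,0.02,0,0,-0.37],[1,-0.217,-0.347,0.028,0,0,-0.46]]]'
python3 -c "
from h import *
plan((.422,.310,.2,1.632))"
```

```text
t: 8.38
tool_pos: [0.5183, 0.1009, 0.2181]
orientation: [-2.899, -1.207, 0.005]
force: [-0.2, 0.6, 0.2]
opening: 0.0933
gripper_force: 0.0
t 8.38 at [0.5183 0.1009 0.2181] open 0.0933
(0.422, 0.31, 0.2, 1.632) [ 0.161 -0.431  0.037] [-0.002  0.001 -0.537]
```

```bash
python3 -m crank '[[[1,0.03,-0.09,0,0,0,-0.11],[1,0.07,-0.18,0.01,0,0,-0.22],[1,0.1,-0.28,0.02,0,0,-0.33],[1,0.13,-0.36,0.03,0,0,-0.44],[1,0.161,-0.431,0.037,0,0,-0.537]]]'
python3 -m crank '[[[1,0,0,0,0,0,0],[1,0,0,0,0,0,0],[1,0,0,0,0,0,0],[1,0,0,0.06,0,0,0],[1,0,0,0.1,0,0,0]]]'
python3 - <<'E'
from h import *
a=cv2.resize(read_camera('scene')[270:400,150:300],(450,390));b=cv2.resize(read_camera('top')[200:330,150:260],(330,390))
cv2.imwrite('pics/s3.png',np.hstack([a,b])[:,:,::-1]);plan((.422,.310,.020,1.632))
E
```

```text
t: 9.0
tool_pos: [0.4231, 0.31, 0.1997]
orientation: [-2.15, -2.289, 0.005]
force: [0.1, 0.4, -0.3]
opening: 0.0929
gripper_force: 0.0
t: 9.62
tool_pos: [0.4255, 0.3081, 0.1511]
orientation: [2.161, 2.281, -0.001]
force: [0.5, 0.7, -0.9]
opening: 0.0927
gripper_force: 0.0
t 9.72 at [0.4242 0.3075 0.1495] open 0.093
(0.422, 0.31, 0.02, 1.632) [ 0.006 -0.003  0.259] [-0.003  0.001 -0.004]
```

View pics/s3.png

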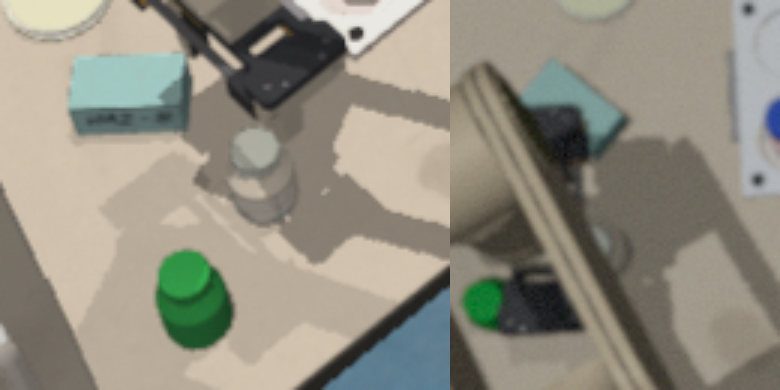

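```bash
python3 - <<'E'
from h import *
a=np.linspace(0,6.28,60);c=np.c_[.422+.026*np.cos(a),.31+.026*np.sin(a),0*a]
p=(proj('scene',c)-[150,270])*3; print(p.min(0),p.max(0))
c=np.c_[.422+.02*np.cos(a),.31+.02*np.sin(a),0*a+.078]
p=(proj('scene',c)-[150,270])*3; print('cap',p.min(0),p.max(0))
E
```

```text
[234.17825343 169.58311671] [300.03057531 228.13580668]
cap [228.44628158 125.20205925] [281.36642078 171.31070369]
```

The prediction matches the jar within about 2 mm (cap at crop (256,150), base at (264,204)), so I'll grasp it.

```bash
python3 -m crank '[[[1,0,0,0.05,0,0,0],[1,0.004,0,0.1,0,0,0],[1,0.005,0,0.16,0,0,0],[1,0.005,0,0.22,0,0,0],[1,0.005,0,0.259,0,0,0]]]'
python3 -m crank '[[[0,0,0,0,0,0,0],[-1,0,0,0,0,0,0],[-1,0,0,0,0,0,0],[-1,0,0,0,0,0,0],[-1,0,0,0,0,0,0]]]' 20
python3 -c "
from h import *
plan((.422,.31,.1,1.632))"
python3 -m crank '[[[-1,0,0,0,0,0,0],[-1,0,0,-0.04,0,0,0],[-1,0,0,-0.12,0,0,0],[-1,0,0,-0.22,0,0,0],[-1,0,0,-0.3,0,0,0]]]'
python3 -c "
from h import *
plan((.422,.31,.2,1.632),(.5387,.0278,.2,1.632),(.5387,.0278,.06,1.632),(.5387,.0278,.025,1.632))"
```

```text
t: 10.35
tool_pos: [0.4255, 0.3112, 0.0223]
orientation: [2.159, 2.282, -0.0]
force: [-0.2, 0.0, -0.5]
opening: 0.0927
gripper_force: 0.0
t: 10.98
tool_pos: [0.4253, 0.3121, 0.0233]
orientation: [2.158, 2.283, 0.001]
force: [-0.9, -0.3, 4.1]
opening: 0.0517
gripper_force: 20.0
t 10.97 at [0.4253 0.3121 0.0233] open 0.0517
(0.422, 0.31, 0.1, 1.632) [-0.004 -0.007 -0.153] [ 0.    -0.    -0.003]
t: 11.6
tool_pos: [0.4251, 0.3119, 0.1744]
orientation: [2.157, 2.283, 0.001]
force: [-0.2, 0.1, -0.8]
opening: 0.052
gripper_force: 20.0
t 11.6 at [0.4251 0.3119 0.1744] open 0.052
(0.422, 0.31, 0.2, 1.632) [-0.003 -0.006 -0.051] [ 0.001 -0.    -0.003]
(0.5387, 0.0278, 0.2, 1.632) [-0.578  0.198  0.   ] [0. 0. 0.]
(0.5387, 0.0278, 0.06, 1.632) [ 0.   -0.    0.28] [0. 0. 0.]
(0.5387, 0.0278, 0.025, 1.632) [ 0.   -0.    0.07] [0. 0. 0.]
```

```bash
python3 -m crank '[[[-1,0,0,-0.03,0,0,0],[-1,-0.05,0.02,-0.05,0,0,0],[-1,-0.13,0.05,-0.05,0,0,0],[-1,-0.22,0.08,-0.05,0,0,0],[-1,-0.31,0.11,-0.05,0,0,0]]]'
python3 -c "
from h import *
plan((.5387,.0278,.2,1.632))"
```

```text
t: 12.22
tool_pos: [0.4883, 0.1587, 0.1957]
orientation: [-2.156, -2.283, 0.003]
force: [-0.1, -0.1, -1.5]
opening: 0.0517
gripper_force: 20.0
t 12.22 at [0.4883 0.1587 0.1957] open 0.0517
(0.5387, 0.0278, 0.2, 1.632) [-0.267  0.086 -0.009] [-0.002  0.    -0.003]
```

```bash
python3 -m crank '[[[-1,-0.08,0.026,0,0,0,0],[-1,-0.15,0.05,0,0,0,0],[-1,-0.22,0.07,0,0,0,0],[-1,-0.268,0.086,0,0,0,0],[-1,-0.268,0.086,0,0,0,0]]]'
python3 -m crank '[[[-1,0,0,0,0,0,0],[-1,0,0,0.05,0,0,0],[-1,0,0,0.12,0,0,0],[-1,0,0,0.17,0,0,0],[-1,0,0,0.17,0,0,0]]]'
python3 - <<'E'
from h import *
a=cv2.resize(read_camera('scene')[180:290,210:360],(750,550))
cv2.imwrite('pics/s4.png',a[:,:,::-1]);plan((.5387,.0278,.06,1.632),(.5387,.0278,.025,1.632))
E
```

```text
t: 12.85
tool_pos: [0.5387, 0.0273, 0.1956]
orientation: [-2.159, -2.279, 0.003]
force: [-0.4, 0.8, -1.6]
opening: 0.0516
gripper_force: 20.0
t: 13.48
tool_pos: [0.5367, 0.03, 0.1099]
orientation: [-2.153, -2.282, 0.005]
force: [0.4, 0.4, -0.9]
opening: 0.0519
gripper_force: 20.0
t 13.53 at [0.5381 0.0298 0.1119] open 0.0517
(0.5387, 0.0278, 0.06, 1.632) [-0.004  0.001  0.104] [-0.002 -0.    -0.002]
(0.5387, 0.0278, 0.025, 1.632) [ 0.   -0.    0.07] [0. 0. 0.]
```

View pics/s4.png

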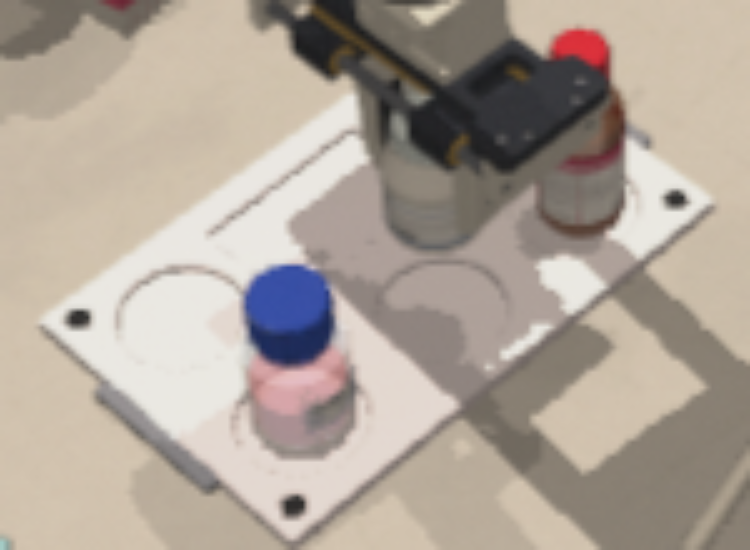

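The jar hangs over its recess (base crop x 383–480, recess 382–510). I'll check the prediction.

```bash
python3 - <<'E'
from h import *
a=np.linspace(0,6.28,60)
for x,y,z,r in[(.538,.0298,.0905,.026),(.538,.0278,.0905,.026),(.5387,.0278,.009,.035)]:
    p=(proj('scene',np.c_[x+r*np.cos(a),y+r*np.sin(a),0*a+z])-[210,180])*5; print(p.min(0),p.max(0))
E
```

```text
[379.14714625 174.82405648] [481.32760091 253.62842986]
[382.17852753 172.82906457] [484.30249202 251.5460887 ]
[373.11521486 257.55161082] [505.08324781 362.02697943]
```

```bash
python3 -m crank '[[[-1,-0.006,0.001,0.03,0,0,0],[-1,-0.006,0.001,0.06,0,0,0],[-1,-0.006,0.001,0.09,0,0,0],[-1,-0.006,0.001,0.12,0,0,0],[-1,-0.006,0.001,0.14,0,0,0]]]'
python3 -m crank '[[[-1,0,0,0.01,0,0,0],[-1,0,0,0.02,0,0,0],[-1,0,0,0.03,0,0,0],[-1,0,0,0.036,0,0,0],[-1,0,0,0.036,0,0,0]]]'
python3 -c "
from h import *
plan((.5387,.0265,.0255,1.632))"
```

```text
t: 14.15
tool_pos: [0.5392, 0.0258, 0.0411]
orientation: [-2.157, -2.283, 0.001]
force: [-0.1, -0.4, -1.8]
opening: 0.0515
gripper_force: 20.0
t: 14.78
tool_pos: [0.5404, 0.0258, 0.0268]
orientation: [2.157, 2.283, 0.0]
force: [-9.9, 0.3, 17.4]
opening: 0.0522
gripper_force: 20.0
t 14.78 at [0.5404 0.0258 0.0268] open 0.0522
(0.5387, 0.0265, 0.0255, 1.632) [ 0.002 -0.003  0.003] [ 0.     0.    -0.003]
```

```bash
python3 -m crank '[[[0.5,0,0,0,0,0,0],[0.5,0,0,0,0,0,0],[0.5,0,0,0,0,0,0],[0.5,0,0,-0.05,0,0,0],[0.6,0,0,-0.12,0,0,0]]]'
python3 -m crank '[[[0.6,0,0,-0.08,0,0,0],[0.6,0,0,-0.16,0,0,0],[0.6,0,0,-0.22,0,0,0],[1,0,0,-0.22,0,0,0],[1,0,0,-0.22,0,0,0]]]'
python3 -c "
from h import *
plan((.561,.341,.2,.873),(.561,.341,.011,.873))"
```

```text
t: 15.4
tool_pos: [0.5386, 0.0259, 0.0838]
orientation: [-2.156, -2.282, 0.003]
force: [1.0, 0.1, 0.7]
opening: 0.0733
gripper_force: 0.0
t: 16.02
tool_pos: [0.5394, 0.0259, 0.1934]
orientation: [-2.157, -2.283, 0.001]
force: [-0.4, -0.2, -0.4]
opening: 0.0901
gripper_force: 0.0
t 16.02 at [0.5394 0.0259 0.1934] open 0.0901
(0.561, 0.341, 0.2, 0.873) [ 0.627  0.079 -0.013] [-0.001  0.     0.48 ]
(0.561, 0.341, 0.011, 0.873) [ 0.    -0.     0.378] [0. 0. 0.]
```

```bash
python3 -m crank '[[[1,0.1,0.01,0,0,0,0.08],[1,0.21,0.03,0,0,0,0.16],[1,0.33,0.04,0,0,0,0.26],[1,0.45,0.055,-0.01,0,0,0.36],[1,0.56,0.07,-0.013,0,0,0.45]]]'
python3 -c "
from h import *
plan((.561,.341,.15,.873))"
```

```text
t: 16.65
tool_pos: [0.5579, 0.3091, 0.1989]
orientation: [-2.818, -1.389, 0.005]
force: [0.6, 0.3, -1.4]
opening: 0.0929
gripper_force: 0.0
t 16.65 at [0.5579 0.3091 0.1989] open 0.0929
(0.561, 0.341, 0.15, 0.873) [ 0.055 -0.034  0.098] [-0.001  0.002  0.027]
```

```bash
python3 -m crank '[[[1,0.03,-0.017,0.02,0,0,0.015],[1,0.055,-0.034,0.06,0,0,0.027],[1,0.055,-0.034,0.098,0,0,0.027],[1,0.055,-0.034,0.098,0,0,0.027],[1,0.055,-0.034,0.098,0,0,0.027]]]'
python3 - <<'E'
from h import *
a=cv2.resize(read_camera('scene')[230:350,110:270],(800,600))
cv2.imwrite('pics/s5.png',a[:,:,::-1]);plan((.561,.341,.011,.873))
c=np.array([.561,.341]);t=-.698
Rb=np.array([[np.cos(t),-np.sin(t)],[np.sin(t),np.cos(t)]])
for q in[(.025,.045),(.025,-.045),(-.025,-.045),(-.025,.045)]: print((proj('scene',[*(c+Rb@q),.042])-[110,230])*5)
E
```

```text
t: 17.27
tool_pos: [0.5623, 0.3387, 0.1522]
orientation: [2.844, 1.335, -0.001]
force: [0.8, -0.2, 0.3]
opening: 0.093
gripper_force: 0.0
t 17.32 at [0.5627 0.339  0.153 ] open 0.0929
(0.561, 0.341, 0.011, 0.873) [ 0.001 -0.005  0.284] [ 0.    -0.001  0.003]
[[323.74996929 294.72320027]]
[[508.43365581 289.06569366]]
[[499.3574285 377.1090986]]
[[310.56904226 382.89549085]]
```

View pics/s5.png

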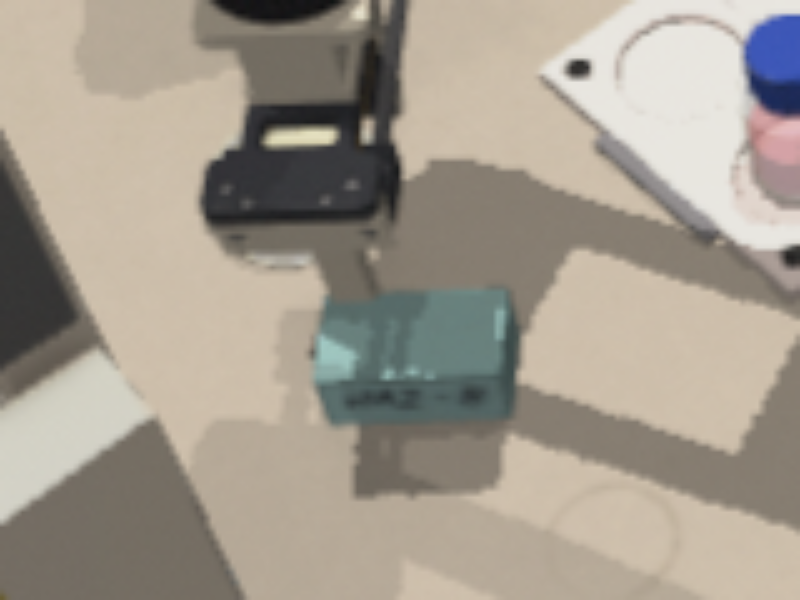

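The box top spans crop (325,293)–(512,385), within 2 mm of the estimate, and the fingers straddle its short side. Descending.

```bash
python3 -m crank '[[[1,0,-0.002,0.06,0,0,0],[1,0,-0.003,0.12,0,0,0],[1,0,-0.003,0.18,0,0,0],[1,0,-0.003,0.24,0,0,0],[1,0,-0.003,0.282,0,0,0]]]'
python3 -m crank '[[[0,0,0,0,0,0,0],[-1,0,0,0,0,0,0],[-1,0,0,0,0,0,0],[-1,0,0,0,0,0,0],[-1,0,0,0,0,0,0]]]' 25
python3 -c "
from h import *
plan((.561,.341,.011,.873))"
python3 -m crank '[[[-1,0,0,0,0,0,0],[-1,0,0,-0.04,0,0,0],[-1,0,0,-0.12,0,0,0],[-1,0,0,-0.22,0,0,0],[-1,0,0,-0.32,0,0,0]]]'
python3 -c "
from h import *
plan((.6335,.032,.2,1.632),(.6335,.032,.018,1.632))"
```

```text
t: 17.95
tool_pos: [0.5613, 0.3401, 0.0108]
orientation: [2.844, 1.335, 0.001]
force: [-0.4, -0.3, -0.8]
opening: 0.0931
gripper_force: 0.0
t: 18.58
tool_pos: [0.5614, 0.3407, 0.0119]
orientation: [2.843, 1.336, 0.002]
force: [0.2, 0.2, 3.9]
opening: 0.0497
gripper_force: 25.0
t 18.57 at [0.5614 0.3407 0.0119] open 0.0497
(0.561, 0.341, 0.011, 0.873) [-0.    -0.001  0.002] [ 0.    -0.001  0.003]
t: 19.2
tool_pos: [0.5606, 0.3405, 0.1737]
orientation: [-2.843, -1.336, -0.0]
force: [0.9, 0.1, -0.5]
opening: 0.0499
gripper_force: 25.0
t 19.2 at [0.5606 0.3405 0.1737] open 0.0499
(0.6335, 0.032, 0.2, 1.632) [-0.382  0.506 -0.053] [ 0.   -0.   -0.48]
(0.6335, 0.032, 0.018, 1.632) [ 0.    -0.     0.364] [0. 0. 0.]
```

```bash
python3 -m crank '[[[-1,-0.04,0.05,-0.02,0,0,-0.06],[-1,-0.1,0.14,-0.04,0,0,-0.14],[-1,-0.17,0.23,-0.053,0,0,-0.23],[-1,-0.24,0.32,-0.053,0,0,-0.32],[-1,-0.31,0.4,-0.053,0,0,-0.4]]]'
python3 -c "
from h import *
plan((.6335,.032,.2,1.632))"
```

```text
t: 19.82
tool_pos: [0.6162, 0.0917, 0.1992]
orientation: [2.286, 2.153, 0.002]
force: [-0.2, 1.7, -0.9]
opening: 0.0494
gripper_force: 25.0
t 19.82 at [0.6162 0.0917 0.1992] open 0.0494
(0.6335, 0.032, 0.2, 1.632) [-0.117  0.042 -0.002] [ 0.001 -0.    -0.077]
```

```bash
python3 -m crank '[[[-1,-0.06,0.02,0,0,0,-0.04],[-1,-0.117,0.042,0,0,0,-0.077],[-1,-0.117,0.042,0.05,0,0,-0.077],[-1,-0.117,0.042,0.12,0,0,-0.077],[-1,-0.117,0.042,0.18,0,0,-0.077]]]'
python3 -m crank '[[[-1,0,0,0,0,0,0],[-1,0,0,0.03,0,0,0],[-1,0,0,0.06,0,0,0],[-1,0,0,0.08,0,0,0],[-1,0,0,0.08,0,0,0]]]'
python3 - <<'E'
from h import *
a=cv2.resize(read_camera('scene')[170:290,210:370],(800,600))
cv2.imwrite('pics/s6.png',a[:,:,::-1]);plan((.6335,.032,.018,1.632))
s=read_state();c=s['tool_pos'];t=.061
Rb=np.array([[np.cos(t),-np.sin(t)],[np.sin(t),np.cos(t)]])
for nm,cc,z,h,w in(('box',c[:2],c[2]-.0113,.025,.045),('recess',[.6335,.0336],.009,.034,.054)):
  for q in[(h,w),(h,-w),(-h,-w),(-h,w)]: print(nm,(proj('scene',[*(cc+Rb@q),z])-[210,170])*5)
E
```

```text
t: 20.45
tool_pos: [0.633, 0.0336, 0.1076]
orientation: [2.158, 2.283, 0.0]
force: [-0.1, 0.9, -1.6]
opening: 0.0497
gripper_force: 25.0
t: 21.08
tool_pos: [0.6321, 0.0338, 0.0663]
orientation: [-2.157, -2.282, 0.002]
force: [0.6, 0.7, -1.3]
opening: 0.0499
gripper_force: 25.0
t 21.12 at [0.6327 0.0338 0.0672] open 0.0501
(0.6335, 0.032, 0.018, 1.632) [-0.004  0.001  0.098] [-0.001 -0.    -0.003]
box [[217.88845132 228.85763672]]
box [[343.06181714 138.13942118]]
box [[406.29923696 186.60043066]]
box [[280.89598044 279.89088123]]
recess [[202.50723818 284.00062346]]
recess [[349.11735238 176.48100948]]
recess [[433.3187688  241.64939446]]
recess [[286.35769264 353.24111449]]
```

View pics/s6.png

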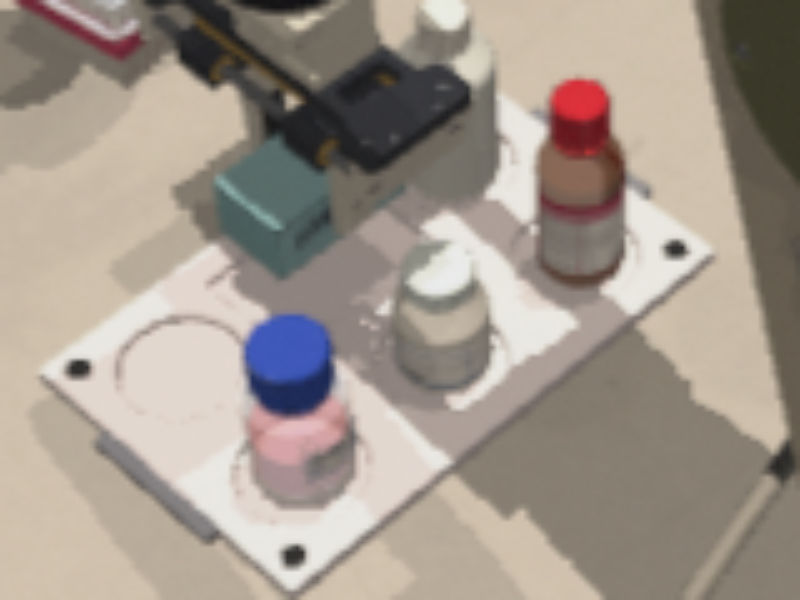

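The jar (442,330) and slim bottle (455,120) stand upright in their recesses. The box is over the oblong one, so I'll lower it with a 2 mm correction.

```bash
python3 -m crank '[[[-1,-0.002,0,0.02,0,0,0],[-1,-0.004,0.001,0.04,0,0,0],[-1,-0.004,0.001,0.06,0,0,0],[-1,-0.004,0.001,0.08,0,0,0],[-1,-0.004,0.001,0.09,0,0,0]]]'
python3 -m crank '[[[-1,0,0,0.006,0,0,0],[-1,0,0,0.012,0,0,0],[-1,0,0,0.014,0,0,0],[-1,0,0,0.014,0,0,0],[-1,0,0,0.014,0,0,0]]]'
python3 -c "
from h import *
plan((.6335,.032,.015,1.632))"
```

```text
t: 21.75
tool_pos: [0.6331, 0.0318, 0.0214]
orientation: [-2.157, -2.283, 0.001]
force: [-0.5, 0.9, -0.9]
opening: 0.0496
gripper_force: 25.0
t: 22.38
tool_pos: [0.6339, 0.0318, 0.0159]
orientation: [2.157, 2.283, 0.001]
force: [-0.3, -0.6, 0.8]
opening: 0.05
gripper_force: 25.0
t 22.38 at [0.6339 0.0318 0.0159] open 0.05
(0.6335, 0.032, 0.015, 1.632) [ 0.    -0.001  0.002] [ 0.     0.    -0.003]
```

```bash
python3 -m crank '[[[-1,0,0,0.002,0,0,0],[-1,0,0,0.003,0,0,0],[0.4,0,0,0.003,0,0,0],[0.4,0,0,0.003,0,0,0],[0.4,0,0,0.003,0,0,0]]]'
python3 -m crank '[[[0.4,0,0,0,0,0,0],[0.4,0,0,-0.05,0,0,0],[0.4,0,0,-0.13,0,0,0],[0.4,0,0,-0.23,0,0,0],[0.4,0,0,-0.35,0,0,0]]]'
python3 -c "
from h import *
plan((.576,-.1,.21,.8),(.576,-.25,.2,-.05),(.576,-.325,.2,-.05))"
```

```text
t: 23.0
tool_pos: [0.6336, 0.0318, 0.0139]
orientation: [-2.158, -2.283, 0.0]
force: [-0.8, -0.1, 1.1]
opening: 0.0648
gripper_force: 0.0
t: 23.62
tool_pos: [0.6327, 0.0319, 0.1894]
orientation: [-2.156, -2.282, 0.003]
force: [1.4, -0.3, -0.0]
opening: 0.0649
gripper_force: 0.0
t 23.62 at [0.6327 0.0319 0.1894] open 0.0649
(0.576, -0.1, 0.21, 0.8) [-0.257 -0.128 -0.041] [-0.002  0.     0.527]
(0.576, -0.25, 0.2, -0.05) [-0.215  0.209  0.02 ] [ 0.    -0.     0.541]
(0.576, -0.325, 0.2, -0.05) [0.007 0.15  0.   ] [0. 0. 0.]
```

```bash
python3 -m crank '[[[1,-0.04,-0.02,-0.03,0,0,0.1],[1,-0.09,-0.05,-0.04,0,0,0.2],[1,-0.14,-0.08,-0.04,0,0,0.31],[1,-0.2,-0.1,-0.04,0,0,0.41],[1,-0.257,-0.128,-0.04,0,0,0.52]]]'
python3 -m crank '[[[1,-0.04,0.04,0,0,0,0.1],[1,-0.09,0.09,0,0,0,0.21],[1,-0.14,0.14,0,0,0,0.32],[1,-0.18,0.18,0.01,0,0,0.43],[1,-0.215,0.209,0.02,0,0,0.54]]]'
python3 -m crank '[[[1,0,0.07,0.01,0,0,0],[1,0.007,0.15,0.03,0,0,0],[1,0.007,0.15,0.07,0,0,0],[1,0.007,0.15,0.12,0,0,0],[1,0.007,0.15,0.12,0,0,0]]]'
python3 - <<'E'
from h import *
a=cv2.resize(read_camera('scene')[110:220,340:460],(436,400));b=cv2.resize(read_camera('top')[170:280,380:480],(364,400))
cv2.imwrite('pics/s7.png',np.hstack([a,b])[:,:,::-1]);plan((.576,-.325,.019,-.05))
E
```

```text
t: 24.25
tool_pos: [0.5767, -0.101, 0.2091]
orientation: [2.89, 1.231, 0.0]
force: [1.0, -0.1, 0.7]
opening: 0.0931
gripper_force: 0.0
t: 24.88
tool_pos: [0.5786, -0.2513, 0.1989]
orientation: [3.141, -0.069, 0.0]
force: [0.5, 1.3, -0.1]
opening: 0.0932
gripper_force: 0.0
t: 25.5
tool_pos: [0.5776, -0.3231, 0.1356]
orientation: [-3.138, 0.059, 0.008]
force: [-0.7, 0.6, 0.5]
opening: 0.0931
gripper_force: 0.0
t 25.6 at [ 0.5794 -0.3243  0.1392] open 0.0931
(0.576, -0.325, 0.019, -0.05) [-0.007  0.002  0.24 ] [-0.     0.     0.008]
```

View pics/s7.png

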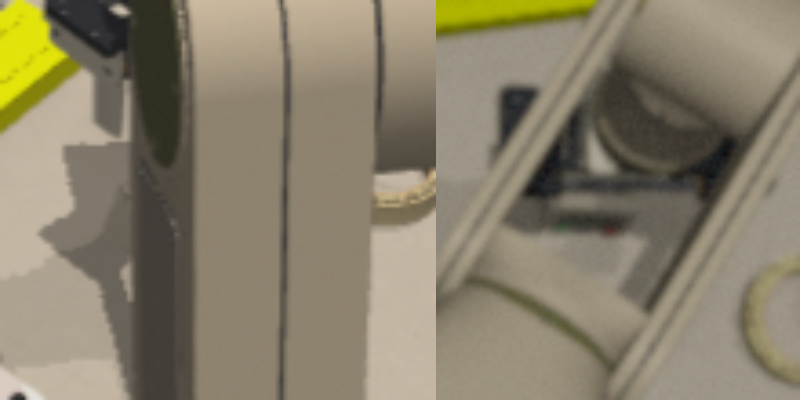

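The arm hides most of the timer, so I'll check its pose from the first scene crop's corners.

```bash
python3 - <<'E'
from h import *
f=lambda p:(340+(p[0]-400)/4,130+p[1]/4)
print(plane('scene',[f((549,198)),f((617,156)),f((518,176))],0).round(4))
print(plane('scene',[f((541,136)),f((615,95)),f((532,128)),f((606,87))],.062).round(4))
E
```

```text
[[ 0.5638 -0.2956  0.    ]
 [ 0.5603 -0.3629  0.    ]
 [ 0.5948 -0.2946  0.    ]]
[[ 0.571  -0.2895  0.062 ]
 [ 0.5647 -0.3581  0.062 ]
 [ 0.581  -0.2905  0.062 ]
 [ 0.5748 -0.3593  0.062 ]]
```

```bash
python3 -m crank '[[[1,-0.005,0.003,0.05,0,0,0.012],[1,-0.005,0.003,0.1,0,0,0.012],[1,-0.005,0.003,0.15,0,0,0.012],[1,-0.005,0.003,0.2,0,0,0.012],[1,-0.005,0.003,0.236,0,0,0.012]]]'
python3 -m crank '[[[0.5,0,0,0,0,0,0],[0,0,0,0,0,0,0],[-1,0,0,0,0,0,0],[-1,0,0,0,0,0,0],[-1,0,0,0,0,0,0]]]' 15
python3 -c "
from h import *
plan((.578,-.326,.2,-.06))"
python3 -m crank '[[[-1,0,0,0,0,0,0],[-1,0,0,-0.02,0,0,0],[-1,0,0,-0.08,0,0,0],[-1,0,0,-0.16,0,0,0],[-1,0,0,-0.25,0,0,0]]]'
python3 -c "
from h import *
plan((.578,-.326,.22,-.06),(.6335,.032,.22,.061),(.6335,.032,.065,.061))"
```

```text
t: 26.22
tool_pos: [0.5775, -0.3264, 0.0215]
orientation: [3.14, -0.088, 0.002]
force: [0.0, 0.3, -1.0]
opening: 0.0932
gripper_force: 0.0
t: 26.85
tool_pos: [0.5779, -0.3271, 0.0229]
orientation: [3.139, -0.089, 0.004]
force: [-0.2, 0.6, 5.7]
opening: 0.0719
gripper_force: 15.0
t 26.85 at [ 0.5779 -0.3271  0.0229] open 0.0719
(0.578, -0.326, 0.2, -0.06) [ 0.001 -0.002 -0.354] [ 0.001 -0.002  0.002]
t: 27.48
tool_pos: [0.5761, -0.3261, 0.1469]
orientation: [-3.139, 0.089, 0.002]
force: [0.3, -0.0, -1.8]
opening: 0.0718
gripper_force: 15.0
t 27.48 at [ 0.5761 -0.3261  0.1469] open 0.0718
(0.578, -0.326, 0.22, -0.06) [ 0.004 -0.    -0.146] [-0.001  0.001  0.002]
(0.6335, 0.032, 0.22, 0.061) [ 0.068 -0.721 -0.   ] [ 0.     0.    -0.077]
(0.6335, 0.032, 0.065, 0.061) [ 0.   -0.    0.31] [0. 0. 0.]
```

```bash
python3 -m crank '[[[-1,0,0,-0.06,0,0,0],[-1,0,0,-0.14,0,0,0],[-1,0.01,-0.06,-0.146,0,0,-0.01],[-1,0.02,-0.15,-0.146,0,0,-0.02],[-1,0.03,-0.25,-0.146,0,0,-0.03]]]'
python3 -c "
from h import *
plan((.6335,.032,.22,.061))"
```

```text
t: 28.1
tool_pos: [0.5987, -0.2018, 0.2196]
orientation: [3.141, -0.016, 0.0]
force: [-0.2, -0.3, -1.5]
opening: 0.0721
gripper_force: 15.0
t 28.1 at [ 0.5987 -0.2018  0.2196] open 0.0721
(0.6335, 0.032, 0.22, 0.061) [ 0.065 -0.468 -0.001] [ 0.    -0.    -0.045]
```

```bash
python3 -m crank '[[[-1,0.01,-0.1,0,0,0,-0.01],[-1,0.03,-0.21,0,0,0,-0.02],[-1,0.045,-0.32,0,0,0,-0.03],[-1,0.06,-0.41,0,0,0,-0.04],[-1,0.065,-0.468,0,0,0,-0.045]]]'
python3 -m crank '[[[-1,0,0,0,0,0,0],[-1,0,0,0.06,0,0,0],[-1,0,0,0.13,0,0,0],[-1,0,0,0.2,0,0,0],[-1,0,0,0.24,0,0,0]]]'
python3 -m crank '[[[-1,0,0,0,0,0,0],[-1,0,0,0,0,0,0],[-1,0,0,0,0,0,0],[-1,0,0,0,0,0,0],[-1,0,0,0,0,0,0]]]'
python3 - <<'E'
from h import *
a=cv2.resize(read_camera('scene')[150:270,210:370],(800,600))
cv2.imwrite('pics/s8.png',a[:,:,::-1]);plan((.6335,.032,.07,.061))
s=read_state();c=s['tool_pos'];t=.061
Rb=np.array([[np.cos(t),-np.sin(t)],[np.sin(t),np.cos(t)]])
for nm,cc,z,h,w in(('timer',c[:2]+[.001,0],c[2]-.0225,.018,.036),('box',np.array([.6335,.0318]),.046,.025,.045)):
  for q in[(h,w),(h,-w),(-h,-w),(-h,w)]: print(nm,(proj('scene',[*(cc+Rb@q),z])-[210,150])*5)
E
```

```text
t: 28.72
tool_pos: [0.6334, 0.0336, 0.2195]
orientation: [-3.14, -0.1, 0.0]
force: [1.4, 0.5, -0.5]
opening: 0.072
gripper_force: 15.0
t: 29.35
tool_pos: [0.6323, 0.03, 0.097]
orientation: [3.14, 0.094, -0.005]
force: [-0.9, 0.5, -1.1]
opening: 0.072
gripper_force: 15.0
t: 29.98
tool_pos: [0.6339, 0.0312, 0.0997]
orientation: [3.14, 0.096, 0.001]
force: [-0.5, 1.2, -1.7]
opening: 0.0719
gripper_force: 15.0
t 30.02 at [0.6337 0.0312 0.0995] open 0.0719
(0.6335, 0.032, 0.07, 0.061) [-0.    -0.002  0.059] [ 0. -0.  0.]
timer [[237.26992847 295.87804441]]
timer [[338.36583579 222.98886146]]
timer [[384.27825602 258.05275684]]
timer [[283.04684262 332.43747306]]
box [[221.89094224 338.08456362]]
box [[346.28808423 247.63249995]]
box [[409.22437011 295.96282883]]
box [[284.60260743 388.96525135]]
```

View pics/s8.png

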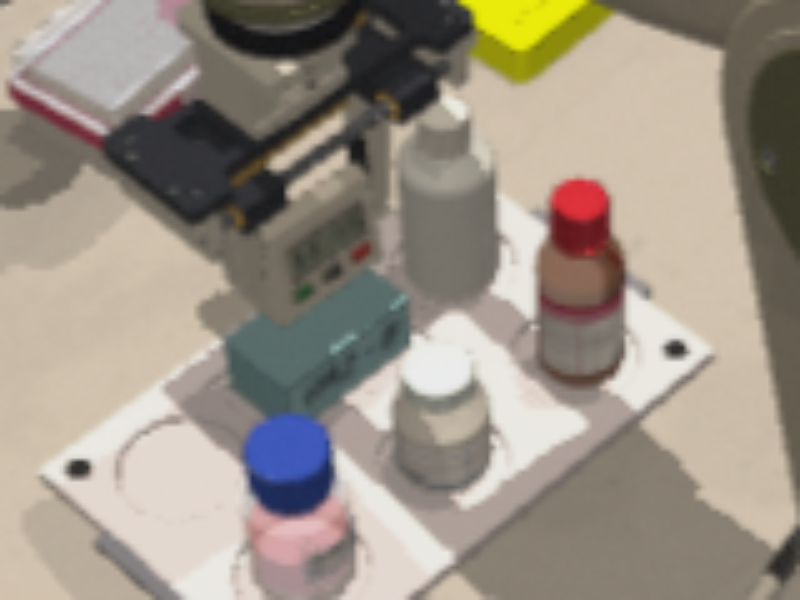

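The timer hangs upright over the box's middle (front edge crop (288,322)–(382,265)). The box, jar and slim bottle sit in place. Lowering gently.

```bash
python3 -m crank '[[[-1,0,0,0.015,0,0,0],[-1,0,0,0.03,0,0,0],[-1,0,0,0.045,0,0,0],[-1,0,0,0.054,0,0,0],[-1,0,0,0.057,0,0,0]]]'
python3 -m crank '[[[-1,0,0,0.001,0,0,0],[-1,0,0,0.003,0,0,0],[-1,0,0,0.004,0,0,0],[-1,0,0,0.004,0,0,0],[-1,0,0,0.004,0,0,0]]]'
```

```text
t: 30.65
tool_pos: [0.6332, 0.0311, 0.07]
orientation: [-3.14, -0.096, 0.001]
force: [-0.7, 1.1, 0.2]
opening: 0.0721
gripper_force: 15.0
t: 31.28
tool_pos: [0.6338, 0.0312, 0.0689]
orientation: [3.14, 0.096, 0.001]
force: [-0.1, -0.2, 0.5]
opening: 0.0718
gripper_force: 15.0
```

```bash
python3 -m crank '[[[-1,0,0,0.001,0,0,0],[0.68,0,0,0.001,0,0,0],[0.68,0,0,0.001,0,0,0],[0.68,0,0,0.001,0,0,0],[0.68,0,0,0.001,0,0,0]]]'
python3 -m crank '[[[0.68,0,0,-0.02,0,0,0],[0.68,0,0,-0.06,0,0,0],[0.68,0,0,-0.12,0,0,0],[0.68,0,0,-0.2,0,0,0],[0.68,0,0,-0.3,0,0,0]]]'
python3 -c "
from h import *
plan((.48,-.2,.25,-.3),(.32,-.42,.25,-.3))"
```

```text
t: 31.9
tool_pos: [0.6335, 0.0312, 0.068]
orientation: [-3.14, -0.096, 0.0]
force: [0.2, 0.8, -0.1]
opening: 0.0782
gripper_force: 0.0
t: 32.52
tool_pos: [0.6332, 0.0312, 0.2203]
orientation: [-3.14, -0.096, 0.0]
force: [-0.1, 0.7, 0.0]
opening: 0.0783
gripper_force: 0.0
t 32.52 at [0.6332 0.0312 0.2203] open 0.0783
(0.48, -0.2, 0.25, -0.3) [-0.334  0.443 -0.059] [0.   0.   0.23]
(0.32, -0.42, 0.25, -0.3) [-0.176  0.515  0.   ] [0. 0. 0.]
```

```bash
python3 -m crank '[[[0.68,-0.06,0.08,-0.05,0,0,0.05],[0.68,-0.13,0.17,-0.059,0,0,0.1],[0.68,-0.2,0.26,-0.059,0,0,0.15],[0.68,-0.27,0.35,-0.059,0,0,0.2],[0.68,-0.334,0.443,-0.059,0,0,0.23]]]'
python3 -m crank '[[[0.68,-0.03,0.1,0,0,0,0],[0.68,-0.07,0.2,0,0,0,0],[0.68,-0.1,0.3,0,0,0,0],[0.68,-0.14,0.41,0,0,0,0],[0.68,-0.176,0.515,0,0,0,0]]]'
python3 - <<'E'
from h import *
a=cv2.resize(read_camera('scene')[150:290,210:365],(443,400));b=cv2.resize(read_camera('top')[180:275,235:365],(357,400)[:1]+(261,))
b=np.vstack([b,np.zeros((139,357,3),np.uint8)])
cv2.imwrite('pics/s9.png',np.hstack([a,b])[:,:,::-1]);print(read_state()['tool_pos'])
E
```

```text
t: 33.15
tool_pos: [0.4796, -0.2016, 0.2499]
orientation: [3.105, -0.472, 0.004]
force: [1.0, -0.7, 0.4]
opening: 0.0779
gripper_force: 0.0
t: 33.78
tool_pos: [0.3192, -0.4219, 0.2499]
orientation: [3.104, -0.469, 0.003]
force: [0.7, -0.9, 0.2]
opening: 0.0777
gripper_force: 0.0
[ 0.31703342 -0.42402457  0.24947431]
```

View pics/s9.png

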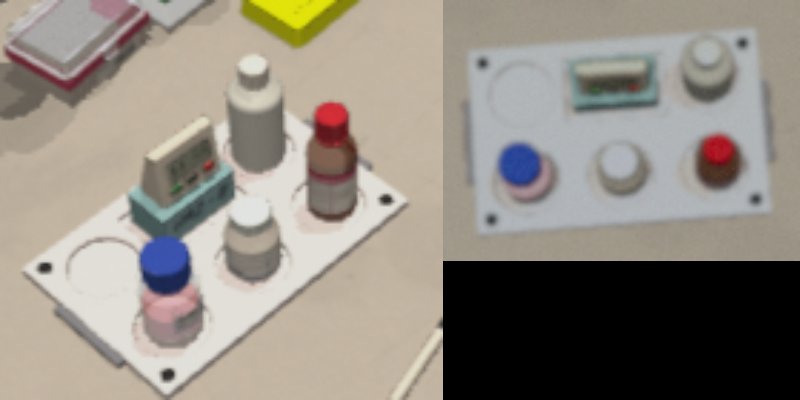

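Final view: the jar, slim bottle and box sit flat in their recesses. The timer stands centred on the box (scene crop (180,165)), and the rear-left recess is empty. Handing in.

```bash
python3 -m crank '[[[0.68,0,0,0,0,0,0],[0.68,0,0,0,0,0,0],[0.68,0,0,0,0,0,0],[0.68,0,0,0,0,0,0],[0.68,0,0,0,0,0,0]]]' && python3 -c "
from plant import close_job
print(close_job())"
```

```text
t: 34.5
tool_pos: [0.3206, -0.4198, 0.2476]
orientation: [-3.106, 0.468, 0.0]
force: [-0.0, -0.0, -0.2]
opening: 0.0782
gripper_force: 0.0
the job is handed in; nothing more can be done
None
```

I handed the job in at about 34.5 s of the 109 s allowed; the final pictures show the jar, slim bottle and box in their recesses, the timer upright on the box, and the other two bottles still in place, but the hand-in returned no verdict.

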